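# Free the rusted bolt and open the hutch hatch

## Task

The slide bolt on the wooden hutch hatch lying in the clamps has rusted up: work it loose with short back-and-forth strokes of its knob until it runs, and draw it all the way back. Then swing the hatch up by its handle until it stands open on its own, upright or leaning back, and let go. Leave the other things on the bench and the pencil on the frame where they are.

Things in the scene. Friction and masses are not known exactly. Their poses are not given: they have to be found in the camera images.
- frame: Pine frame of a hutch hatch, 300 mm (x) by 380 mm (y), lying fixed on the bench in two blue and yellow bar clamps. Origin: on the bench under its middle; x points away from the robot (turned up to 0.3 rad), z up. Its top is 55 mm above the bench. The boarded hatch in it lies flush. The clamps are up to 58 mm high and stand out to y = +260 and -315 mm.
- hinge (a point): Middle of the hatch's hinge line, which runs along the frame's y at x = 105, z = 57 mm in the frame, on the far side. The hatch is 284 mm wide along it, 204 mm long towards the robot, 20 mm thick, 0.85 kg.
- hatch (a joint): Opening angle of the hatch, rad: 0 = shut, 1.57 = upright, 1.75 = leaning back against its stop. The hinges are stiff (0.6 N m): the hatch stays where it is left above about 1.2 rad, and falls shut from lower down.
- handle (a point): Middle of the bar of the hatch's black pull handle: 10 mm round bar, 100 mm long along the frame's y, 38 mm above the hatch. Hatch shut, it lies at x = -60, y = 65, z = 93 mm in the frame (165 mm before the hinge line, 36 mm above it; the hatch's free edge is 42 mm nearer the robot). It goes round the hinge line with the hatch, up and away from the robot.
- bolt_knob (a point): Top centre of the bolt's knob, an upright brown round stub with a grey worn band, 14 mm in diameter, on the hatch. It is 51 mm above the hatch, and the bolt's guide straps are 22 mm high, so its upper 25 mm stand clear. Bolt home and hatch shut, this point lies at x = -35, y = -50, z = 106 mm in the frame; it moves with the bolt and the hatch.
- bolt (a joint): Travel of the rusted bolt along the frame's +x (away from the robot), m: 0 = shot home, hatch locked; 0.045 = drawn fully back to its stop; the hatch is free from 0.040. Stays where left. Takes 5 N, up to 15 N where scale packs up (strokes up to 0.1 m/s), and jams solid part-way: more force does not help, working it back and out again does (see the keeper).
- keeper (a point): Top of the rusty staple on the near rail that holds the bolt's end: x = -125, y = -50, z = 78 mm in the frame. How the rust gives: from home the bolt jams after 7 to 15 mm; worked back by 8 mm or more (fully home is always enough) and pushed out again, it gets about 4 mm further. After 2 to 4 jams, the last at about 19 mm, it runs freely to 45 mm.
- oil_can: Blue and yellow spray can, 52 mm in diameter, 154 mm high, standing on the bench left of the frame (bystander). Origin under its middle.
- pencil: Flat red carpenter's pencil, 165 x 14 x 8 mm, lying on the left side member of the frame (bystander). Origin under its middle.
- wire_brush: Brush with a wooden handle, 200 mm long, lying along the frame's x between the clamp handles on its right side (bystander).
- screw_box: Clear plastic box of screws, 150 x 110 x 65 mm (bystander).
- drill: Red and black cordless drill lying on its side, 66 mm high (bystander).
- hammer: Hammer with a wooden handle (bystander).
- try_square: Try square, dark wood and steel, lying beyond the frame (bystander).
- tape_measure: Yellow tape measure, 72 x 38 x 62 mm (bystander).

How it is judged:
By the outcome, as a careful person would: the job done as asked, in the order asked, and still so for the second after the job is handed in, with the robot touching nothing.
It also fails if it takes over 70 s, if anything falls off the work surface, if the arm or the gripper's body presses on something with over 40 N, if the wrist force passes 120 N, or if a joint passes its speed limit or range.

## Robot

A 7-joint arm with a two-finger parallel gripper is mounted at the origin on the work surface. World frame = base frame: x ahead of the robot, y to its left, z up, the work surface at z = 0. Lengths are in mm, angles in degrees, forces in N, time in s.
With the tool pointing down it reaches from about 350 to 900 mm from the base axis. Payload 7.2 kg.
Tool frame: the origin (TCP) lies on the front face of the gripper's body, between the roots of the fingers; the fingertips stand 80 mm ahead of it and the grasp point (between the pads) lies 61 mm ahead of it (bot.pinch_z is the distance from the TCP to the grasp point, in mm); z points along the fingers, y is the direction in which the jaws open and shut (so a half turn about z gives the same grasp; the last joint's range is limited). The gripper opens to 88 mm and grips with 3 to 60 N. Pads are 20 mm wide; open, the fingers measure 115 mm over their backs; the gripper's body (75 mm by 178 mm) begins 61 mm behind the grasp point.
Start: joints at [63.415, 23.554, -0.728, 91.456, 0.321, 64.991, -4.71], TCP at [240.954, -576.686, 302.653] pointing down, gripper open.
Joint ranges: [-169.25, 169.25], [-16.82, 113.86], [-84.01, 82.57], [7.8, 145.47], [-59.2, 239.2], [7.22, 106.19], [-163.78, 163.78]. Speed limits (degrees/s): [136.94, 136.94, 172.46, 172.46, 180, 180, 180].

## Interface

Orientations are given as [roll, pitch, yaw] about the fixed x, y, z axes, in that order (R = Rz(yaw) Ry(pitch) Rx(roll)).
In Python, from plant import readout, viewer, bot gives the robot as it stands. The module is installed in compiled form; this text tells all that it offers.
- The arm moves only by the shell command python3 -m handwheel 'ROWS' [FORCE]. ROWS is JSON, a list of rows, each a list of 3 entries, a list of its own where there are three numbers: the shift along the tool's x, y, z in mm, then the turn, a rotation vector about the tool's x, y, z in rad, then the closure in counts, from 0 (fully open) to 255 (shut). In form: [[[x, y, z], [ax, ay, az], claw], ...]. A call has 1 to 10 rows; each row is the pose to reach, as a shift and turn from the pose commanded when the call began, along the tool's axes at that moment; what a row does not reach only later rows make up. A row lasts 1/12 s, in which the tool goes at most 41.7 mm and 7.16 degrees, less where a joint would pass 70% of its speed; a pose out of reach is approached as far as the arm can. A call with a gripper value outside its range is refused whole. The fingers move at their own pace and stop on an object; FORCE is the grip in N (left out, the last holds). Time passes only in rows, so rows that repeat a pose let the fingers close. It gives the time, the measured TCP pose, the force and the opening at its end, in the units of the state.
- readout.observe(): the state, without advancing time (a new reading comes with each control period).
- viewer.capture(name): name is "side" or "top" or "wrist"; returns a dict with "color" (420x560x3 uint8, red, green, blue), "mtx" (3x3 intrinsics, pixels), "eye" and "orientation" of the camera in the world. Camera axes: x right, y up, looking along -z (the intrinsics and any distortion apply to the point x, -y, -z); pixel columns grow to the right and rows downward; lengths in mm; the calibration is good to about 2 mm. The wrist camera is an equidistant fisheye: a pixel r from the principal point sees the ray r / f radians off the axis. A picture is of the moment at which its call begins. There is no depth.
- bot.finish_job(): hands the job in, once; it reports no verdict.
The state is a dict: "time_s": time; "qpos": joint angles; "qd": joint speeds; "tau": joint torques, N m; "position": TCP position; "eef_rot": TCP orientation; "wrist_force": force on the tool from outside, world axes, zero at the start; "moment": the same for the moment, N m; "grip_width": finger opening in mm.
Only numpy, scipy, OpenCV 4.12 (cv2) and the standard library are available. Lean on these libraries where they do the work, as an engineer would, in place of code of your own. Each camera call takes 0.05 s, during which the arm holds its last target. There are 200 camera calls.

## Working session

There is one attempt and no reset: what is moved stays moved. The work goes in short steps, Python scripts to look and compute and a shell command to move; the robot and the scene stay as the last step left them, time stands still between calls to the robot, and variables do not carry over. Pictures are saved under pics/ and viewed, about 8 in all and at most 12, crops included, and the job is handed in when it is done.

```bash
mkdir -p pics; cat > h.py <<'E'
import numpy as np,cv2
from plant import readout,viewer,bot
from scipy.spatial.transform import Rotation as R
def rot(o):
    o=np.array(o,float)
    if o.shape==(3,3): return o
    return R.from_euler('xyz',o,degrees=True).as_matrix() if o.size==3 else R.from_quat(o).as_matrix()
def ray(c,u,v):
    K=np.array(c['mtx']);d=np.array([(u-K[0,2])/K[0,0],-(v-K[1,2])/K[1,1],-1.])
    return np.array(c['eye'],float),rot(c['orientation'])@d
def onplane(c,u,v,z):
    e,d=ray(c,u,v);return e+d*(z-e[2])/d[2]
def save(c,n,crop=None,s=1):
    im=c['color'][:,:,::-1]
    if crop: im=im[crop[1]:crop[3],crop[0]:crop[2]]
    cv2.imwrite('pics/'+n+'.png',cv2.resize(im,None,fx=s,fy=s,interpolation=cv2.INTER_CUBIC))
def proj(c,p):
    K=np.array(c['mtx']);q=rot(c['orientation']).T@(np.array(p,float)-np.array(c['eye'],float))
    return K[0,0]*q[0]/-q[2]+K[0,2],-K[1,1]*q[1]/-q[2]+K[1,2]
E
python3 - <<'E'
from h import *
import pickle
for n in('top','side'):
    c=viewer.capture(n);save(c,n+'0',s=1.4);pickle.dump(c,open(n+'.pkl','wb'))
    print(n,c['mtx'],c['eye'],c['orientation'])
print(readout.observe())
E
```

```text
top [[427.56972103   0.         277.08438611]
 [  0.         427.56972103 211.30041641]
 [  0.           0.           1.        ]] [ 370.74440819   21.67119957 1311.53966261] [  8.72851995   0.91442637 -90.52132136]
side [[454.31507381   0.         270.15828066]
 [  0.         454.31507381 212.26916462]
 [  0.           0.           1.        ]] [-237.94736304 1244.23274615  987.49424748] [  58.47712394    0.53878473 -147.53679038]
{'time_s': 0.1, 'qpos': array([63.4139315 , 23.59506157, -0.72795802, 91.4968103 ,  0.32180397,
       64.99032872, -4.70952127]), 'qd': array([-0.12334186, -0.0673506 , -0.03242274, -0.05135027,  0.02947022,
        0.06396009, -0.03908345]), 'tau': array([ 3.16252896e-03, -5.89102542e+01,  6.44293819e-01, -2.91712511e+01,
       -5.37485420e-02,  1.44699545e-02,  8.47836259e-05]), 'position': array([ 240.81615491, -576.39329311,  301.91463973]), 'eef_rot': array([-1.79920119e+02,  6.64741173e-03,  2.26801148e+01]), 'wrist_force': array([ 0.03712642,  0.06249667, -0.27635193]), 'moment': array([0.03088033, 0.00899302, 0.04413103]), 'grip_width': 87.8602360231738}
```

View pics/top0.png

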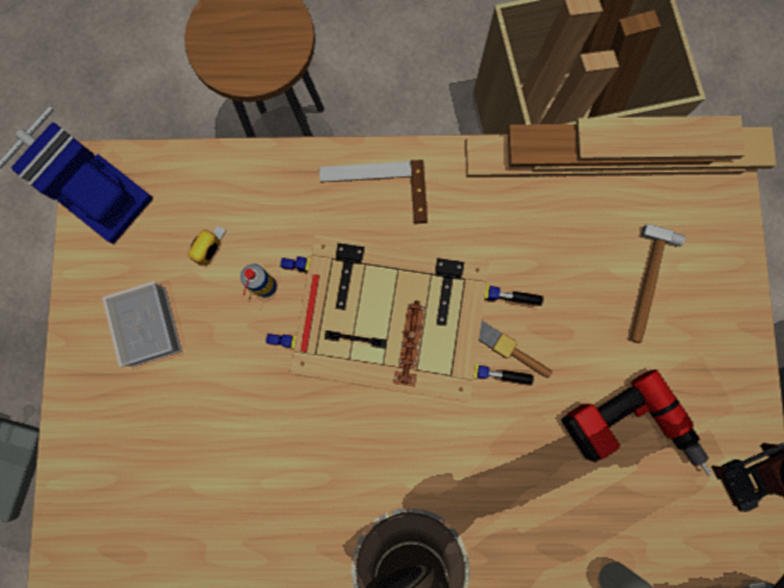

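View pics/side0.png

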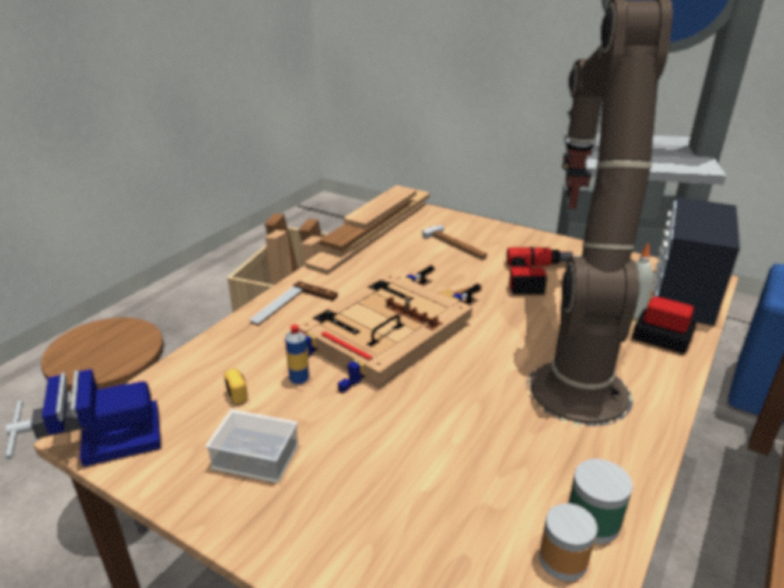

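Top view: frame about (292–490, 240–398), bolt at (410,340), handle at (355,340), in the 1.4x picture. The frame is turned by about -8°. I'll take an enlarged crop of each view.

```bash
python3 - <<'E'
from h import *
import pickle
t=pickle.load(open('top.pkl','rb'));s=pickle.load(open('side.pkl','rb'))
a=cv2.resize(t['color'][165:290,200:360,::-1],None,fx=5,fy=5,interpolation=cv2.INTER_CUBIC)
cv2.imwrite('pics/topc.png',a[:600])
cv2.imwrite('pics/sidec.png',cv2.resize(s['color'][190:280,210:345,::-1],None,fx=5.9,fy=5.9,interpolation=cv2.INTER_CUBIC))
E
```

```text
(no output)
```

View pics/topc.png

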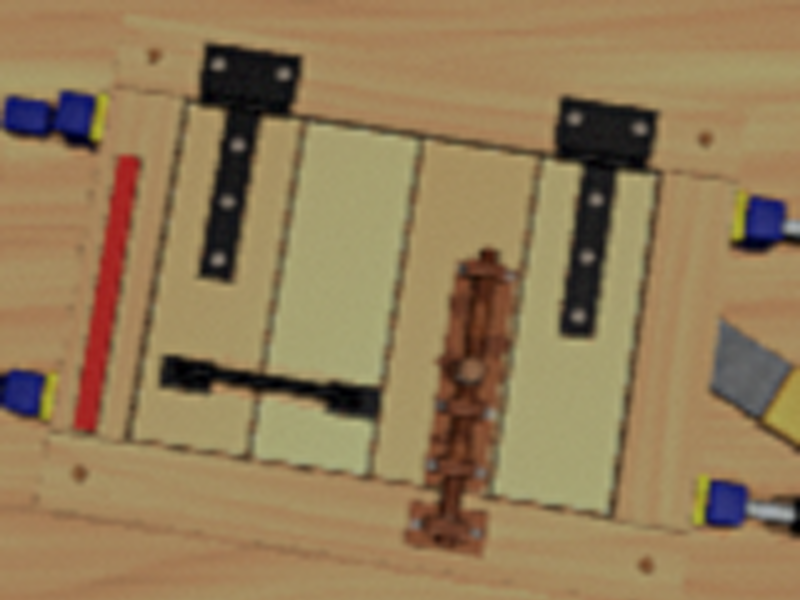

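View pics/sidec.png

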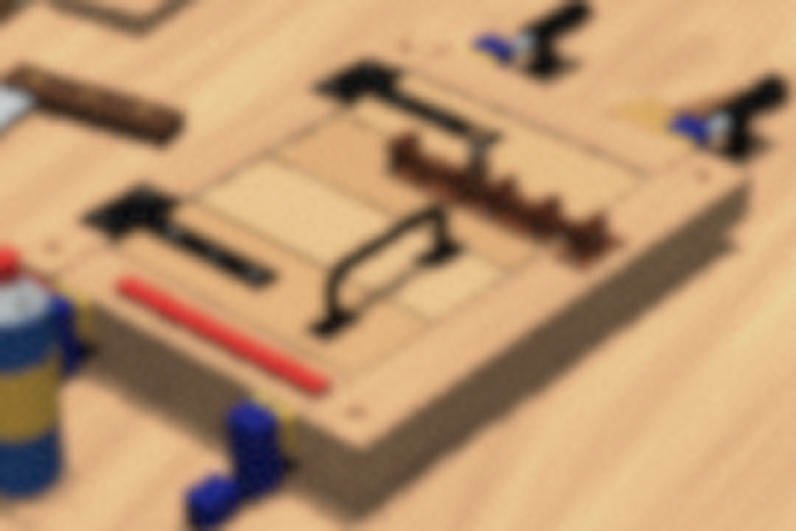

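The top crop shows the hatch corners at (186,98), (658,172), (612,517) and (130,437), and the knob top at (469,371). In the side crop the knob is at (479,138). Next I'll fit the frame pose.

```bash
cat > frame.py <<'E'
from h import *
import pickle
t=pickle.load(open('top.pkl','rb'));s=pickle.load(open('side.pkl','rb'))
px=[(186,98),(658,172),(612,517),(130,437)]
W=np.array([onplane(t,200+(u)/5,165+v/5,55)[:2] for u,v in px])
M=np.array([(105,142),(105,-142),(-99,-142),(-99,142)],float)
A,B=M-M.mean(0),W-W.mean(0)
th=np.arctan2((A[:,0]*B[:,1]-A[:,1]*B[:,0]).sum(),(A*B).sum())
C=np.array([[np.cos(th),-np.sin(th)],[np.sin(th),np.cos(th)]])
o=W.mean(0)-C@M.mean(0)
def w(p): return np.r_[C@np.array(p[:2],float)+o,p[2]]
E
python3 - <<'E'
from frame import *
print('th',th,'o',o,'res',(W-(M@C.T+o)).round(1).tolist())
k=w((-35,-50,106));hd=w((-60,65,93))
print('knob',k,'handle',hd)
print('knob top seen',onplane(t,200+469/5,165+371/5,106))
print('proj knob side',(np.array(proj(s,k))-[210,190])*5.9,'handle',(np.array(proj(s,hd))-[210,190])*5.9)
print('top handle',(np.array(proj(t,hd))-[200,165])*5)
e,d=ray(t,200+469/5,165+371/5);e2,d2=ray(s,210+479/5.9,190+138/5.9)
d/=np.linalg.norm(d);d2/=np.linalg.norm(d2)
ab=np.linalg.lstsq(np.c_[d,-d2],e2-e,rcond=None)[0];print('tri',e+d*ab[0],e2+d2*ab[1])
E
```

```text
th -0.16687830216949914 o [517.57959211  34.76750872] res [[1.8, 1.8], [0.3, -0.1], [-2.1, -1.5], [-0.0, -0.2]]
knob [474.76056702  -8.72422716 106.        ] handle [469.20992019 108.83082513  93.        ]
knob top seen [475.80208239  -7.23588822 106.        ]
proj knob side [481.16610978 128.32204167] handle [390.26590517 236.47906261]
top handle [265.27004838 386.64359674]
tri [476.40364879  -7.40141189  99.09700921] [475.6691906   -7.78107583  99.04210808]
```

```bash
cat >> frame.py <<'E'
def togo(target,yaw=None):
    st=readout.observe();Rt=rot(st['eef_rot']);p=np.array(st['position'])
    Rg=R.from_euler('xyz',[180,0,np.degrees(th)+90]).as_matrix() if 0 else R.from_euler('xyz',[180,0,np.degrees(th)+90],degrees=True).as_matrix()
    print('shift',(Rt.T@(np.array(target)-p)).round(1),'turn',R.from_matrix(Rt.T@Rg).as_rotvec().round(3),'pos',p.round(1),'rpy',np.round(st['eef_rot'],2),'F',np.round(st['wrist_force'],1),'grip',round(st['grip_width'],1),'t',st['time_s'])
E
python3 -c "
from frame import *
togo([475.2,-8,230])"
```

```text
shift [ 435.4 -434.    72.5] turn [-1.000e-03 -1.000e-03 -1.008e+00] pos [ 240.8 -576.4  301.9] rpy [-1.7992e+02  1.0000e-02  2.2680e+01] F [ 0.   0.1 -0.3] grip 87.9 t 0.1
```

```bash
python3 -m handwheel '[[[218,-217,36],[0,0,-0.5],90],[[218,-217,36],[0,0,-0.5],90],[[218,-217,36],[0,0,-0.5],90],[[218,-217,36],[0,0,-0.5],90],[[218,-217,36],[0,0,-0.5],90],[[218,-217,36],[0,0,-0.5],90],[[218,-217,36],[0,0,-0.5],90],[[218,-217,36],[0,0,-0.5],90],[[218,-217,36],[0,0,-0.5],90],[[218,-217,36],[0,0,-0.5],90]]' 40; python3 -c "
from frame import *
togo([475.2,-8,230])"
```

```text
time_s: 0.93
position: [358.6, -291.7, 266.6]
eef_rot: [-180.0, 0.0, 51.5]
wrist_force: [0.0, -0.4, -0.4]
grip_width: 57.0
shift [294.6 -85.6  36.5] turn [-0.     0.    -0.506] pos [ 358.6 -291.7  266.6] rpy [-1.7998e+02  1.0000e-02  5.1470e+01] F [ 0.  -0.4 -0.4] grip 57.0 t 0.9333
```

```bash
python3 -m handwheel '[[[294.6,-85.6,36],[0,0,-0.506],120],[[294.6,-85.6,36],[0,0,-0.506],120],[[294.6,-85.6,36],[0,0,-0.506],120],[[294.6,-85.6,36],[0,0,-0.506],120],[[294.6,-85.6,36],[0,0,-0.506],120],[[294.6,-85.6,36],[0,0,-0.506],120],[[294.6,-85.6,36],[0,0,-0.506],120],[[294.6,-85.6,36],[0,0,-0.506],120],[[294.6,-85.6,36],[0,0,-0.506],120],[[294.6,-85.6,36],[0,0,-0.506],120]]' 40; python3 -c "
from frame import *
togo([475.2,-8,165])
c=viewer.capture('wrist');save(c,'w1',s=1.4);print(c['mtx'],c['eye'],c['orientation'])"
```

```text
time_s: 1.77
position: [476.1, -9.8, 230.2]
eef_rot: [-180.0, 0.0, 80.3]
wrist_force: [-0.4, -0.5, -0.1]
grip_width: 46.5
shift [ 1.6 -1.1 65.2] turn [-0.001  0.    -0.002] pos [476.1  -9.8 230.2] rpy [-1.7996e+02  2.0000e-02  8.0330e+01] F [-0.4 -0.5 -0.1] grip 46.5 t 1.7667
[[325.1922621    0.         280.9299277 ]
 [  0.         325.1922621  212.03217179]
 [  0.           0.           1.        ]] [488.66979296  56.34285302 312.60406975] [-14.19805876   0.08749165  -9.63480614]
```

View pics/w1.png

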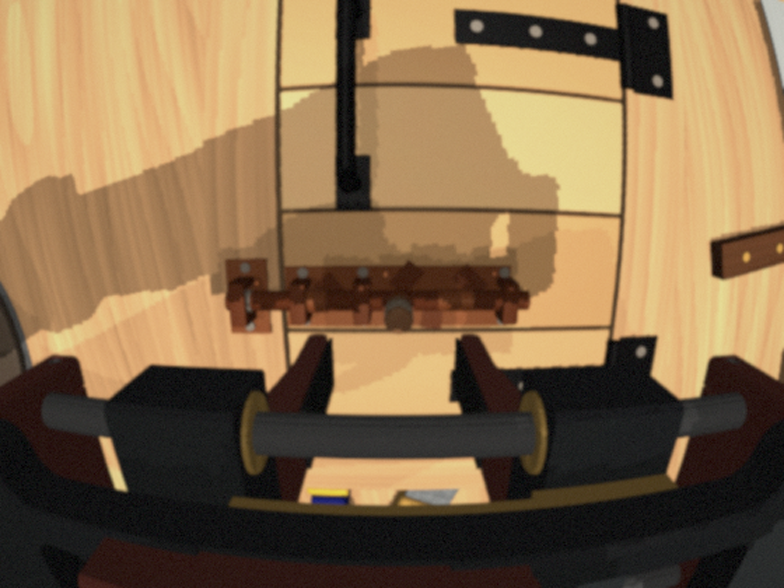

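```bash
cat >> h.py <<'E'
def fish(c,u,v,z):
    K=np.array(c['mtx']);x,y=(u-K[0,2])/K[0,0],(v-K[1,2])/K[1,1];r=np.hypot(x,y)
    d=rot(c['orientation'])@np.array([np.sin(r)*x/r,-np.sin(r)*y/r,-np.cos(r)]);e=np.array(c['eye'],float)
    return e+d*(z-e[2])/d[2]
E
python3 -c "
from frame import *
c=viewer.capture('wrist')
for v in(313,318,323):print(fish(c,398/1.4,v/1.4,106))
togo([475.5,-8,165])"
```

```text
[480.1364146   -4.40499685 106.        ]
[479.72509584  -6.84121841 106.        ]
[479.31120131  -9.29377611 106.        ]
shift [ 3.2 -0.5 65.4] turn [-0.001  0.001 -0.005] pos [475.5 -11.2 230.4] rpy [-1.7997e+02  6.0000e-02  8.0150e+01] F [ 0.3 -0.3 -0.5] grip 46.5 t 1.8667
```

The knob top appears at about (398,318) in the wrist picture, roughly (478,-7) in the world. It sits between the fingers, so I descend.

```bash
python3 -m handwheel '[[[3,2,20],[0,0,0],120],[[3,2,45],[0,0,0],120],[[3,2,60],[0,0,0],120],[[3,2,66],[0,0,0],120],[[3,2,66],[0,0,0],120],[[3,2,66],[0,0,0],255],[[3,2,66],[0,0,0],255],[[3,2,66],[0,0,0],255],[[3,2,66],[0,0,0],255],[[3,2,66],[0,0,0],255]]' 40; python3 -m handwheel '[[[0,0,0],[0,0,0],255],[[0,0,0],[0,0,0],255]]' 40;python3 -c "
from frame import *
togo([475.5,-8,165])"
```

```text
time_s: 2.7
position: [478.5, -6.4, 165.3]
eef_rot: [179.9, 0.0, 80.3]
wrist_force: [-0.6, 0.6, -0.2]
grip_width: 16.7
time_s: 2.87
position: [478.9, -6.4, 165.2]
eef_rot: [179.9, -0.0, 80.3]
wrist_force: [1.2, -1.0, 3.0]
grip_width: 12.9
shift [-2.2 -3.   0.2] turn [ 0.002 -0.    -0.002] pos [478.9  -6.4 165.2] rpy [ 1.799e+02 -1.000e-02  8.032e+01] F [ 1.2 -1.   3. ] grip 12.9 t 2.8667
```

Gripped, with the TCP at x≈478.9 at home. First stroke out, in small steps.

```bash
for i in 1 2; do python3 -m handwheel '[[[0,2,0],[0,0,0],255],[[0,4,0],[0,0,0],255],[[0,4,0],[0,0,0],255]]' 60 | grep -v eef;done; python3 -m handwheel '[[[0,2,0],[0,0,0],255],[[0,2,0],[0,0,0],255]]'
```

```text
time_s: 3.12
position: [481.8, -6.9, 165.1]
wrist_force: [-4.0, 0.0, 8.6]
grip_width: 13.0
time_s: 3.37
position: [485.7, -7.5, 165.1]
wrist_force: [-3.6, 0.2, 9.9]
grip_width: 12.6
time_s: 3.53
position: [487.3, -7.8, 165.1]
eef_rot: [-179.9, 0.0, 80.3]
wrist_force: [-5.2, 0.4, 11.2]
grip_width: 12.7
```

```bash
for i in 1 2 3 4; do python3 -m handwheel '[[[0,2,0],[0,0,0],255],[[0,2,0],[0,0,0],255],[[0,2,0],[0,0,0],255]]' | grep -v eef;done
```

```text
time_s: 3.78
position: [489.2, -8.1, 165.1]
wrist_force: [-4.7, -1.0, 11.4]
grip_width: 12.7
time_s: 4.03
position: [490.6, -8.3, 165.1]
wrist_force: [-8.6, 0.6, 12.6]
grip_width: 12.7
time_s: 4.28
position: [491.0, -8.3, 165.0]
wrist_force: [-13.7, 1.5, 19.9]
grip_width: 12.7
time_s: 4.53
position: [491.5, -8.3, 164.9]
wrist_force: [-20.4, 2.6, 26.4]
grip_width: 12.7
```

Jammed at about 12 mm. I work it back almost home.

```bash
python3 -m handwheel '[[[0,-5,0],[0,0,0],255],[[0,-9,0],[0,0,0],255],[[0,-13,0],[0,0,0],255],[[0,-17,0],[0,0,0],255],[[0,-17,0],[0,0,0],255],[[0,-17,0],[0,0,0],255]]' | grep -v eef; python3 -m handwheel '[[[0,4,0],[0,0,0],255],[[0,8,0],[0,0,0],255],[[0,12,0],[0,0,0],255],[[0,15,0],[0,0,0],255],[[0,15,0],[0,0,0],255]]'|grep -v eef;for i in 1 2; do python3 -m handwheel '[[[0,2,0],[0,0,0],255],[[0,2,0],[0,0,0],255]]' | grep -v eef;done
```

```text
time_s: 5.03
position: [479.9, -6.6, 165.1]
wrist_force: [2.3, -1.2, 5.5]
grip_width: 12.9
time_s: 5.45
position: [493.3, -8.8, 165.0]
wrist_force: [-5.0, -0.3, 14.0]
grip_width: 12.8
time_s: 5.62
position: [494.6, -9.0, 165.0]
wrist_force: [-6.8, -0.4, 15.3]
grip_width: 12.9
time_s: 5.78
position: [495.1, -9.0, 164.9]
wrist_force: [-13.4, 0.7, 23.8]
grip_width: 12.4
```

```bash
python3 -m handwheel '[[[0,-5,0],[0,0,0],255],[[0,-10,0],[0,0,0],255],[[0,-15,0],[0,0,0],255],[[0,-19,0],[0,0,0],255],[[0,-19,0],[0,0,0],255],[[0,-19,0],[0,0,0],255]]' | grep -v eef; python3 -m handwheel '[[[0,5,0],[0,0,0],255],[[0,10,0],[0,0,0],255],[[0,15,0],[0,0,0],255],[[0,19,0],[0,0,0],255],[[0,19,0],[0,0,0],255]]'|grep -v eef;for i in 1 2; do python3 -m handwheel '[[[0,2,0],[0,0,0],255],[[0,2,0],[0,0,0],255]]' | grep -v eef;done
```

```text
time_s: 6.28
position: [479.6, -6.5, 165.1]
wrist_force: [1.4, -1.8, 7.1]
grip_width: 13.0
time_s: 6.7
position: [497.3, -9.4, 165.0]
wrist_force: [-4.6, -0.3, 15.7]
grip_width: 12.9
time_s: 6.87
position: [498.5, -9.6, 165.0]
wrist_force: [-7.0, 0.8, 16.9]
grip_width: 12.9
time_s: 7.03
position: [499.0, -9.7, 164.9]
wrist_force: [-12.2, 0.8, 22.5]
grip_width: 12.8
```

Third jam, at about 20 mm, which should be the last. One more stroke back and out.

```bash
python3 -m handwheel '[[[0,-6,0],[0,0,0],255],[[0,-12,0],[0,0,0],255],[[0,-18,0],[0,0,0],255],[[0,-23,0],[0,0,0],255],[[0,-23,0],[0,0,0],255],[[0,-23,0],[0,0,0],255]]' | grep -v eef; python3 -m handwheel '[[[0,5,0],[0,0,0],255],[[0,10,0],[0,0,0],255],[[0,15,0],[0,0,0],255],[[0,20,0],[0,0,0],255],[[0,23,0],[0,0,0],255],[[0,23,0],[0,0,0],255]]'|grep -v eef;for i in 1 2; do python3 -m handwheel '[[[0,2,0],[0,0,0],255],[[0,2,0],[0,0,0],255]]' | grep -v eef;done
```

```text
time_s: 7.53
position: [479.4, -6.5, 165.1]
wrist_force: [1.4, -1.4, 9.7]
grip_width: 12.7
time_s: 8.03
position: [501.7, -10.2, 165.1]
wrist_force: [-1.2, -1.0, 12.0]
grip_width: 12.7
time_s: 8.2
position: [503.3, -10.5, 165.0]
wrist_force: [-2.9, -0.9, 13.3]
grip_width: 12.7
time_s: 8.37
position: [505.2, -10.7, 165.1]
wrist_force: [-4.0, -0.2, 13.2]
grip_width: 12.7
```

Past the last jam and running. Drawing it to the stop.

```bash
python3 -m handwheel '[[[0,5,0],[0,0,0],255],[[0,10,0],[0,0,0],255],[[0,14,0],[0,0,0],255],[[0,17,0],[0,0,0],255],[[0,17,0],[0,0,0],255]]'|grep -v eef;for i in 1 2 3; do python3 -m handwheel '[[[0,1.5,0],[0,0,0],255],[[0,1.5,0],[0,0,0],255]]' | grep -v eef;done
```

```text
time_s: 8.78
position: [522.3, -13.6, 165.1]
wrist_force: [-2.9, -0.6, 12.0]
grip_width: 12.6
time_s: 8.95
position: [523.4, -13.8, 165.1]
wrist_force: [-3.8, 0.3, 13.3]
grip_width: 12.9
time_s: 9.12
position: [523.8, -13.9, 165.0]
wrist_force: [-7.9, -0.2, 17.7]
grip_width: 12.5
time_s: 9.28
position: [524.1, -13.9, 165.0]
wrist_force: [-13.5, 0.8, 22.5]
grip_width: 12.9
```

At the stop (45 mm). Relax, open, rise and check.

```bash
python3 -m handwheel '[[[0,-3,0],[0,0,0],255],[[0,-3,0],[0,0,0],130],[[0,-3,0],[0,0,0],130],[[0,-3,0],[0,0,0],130],[[0,-3,0],[0,0,0],130],[[0,-3,0],[0,0,0],130],[[0,-3,-25],[0,0,0],130],[[0,-3,-60],[0,0,0],130],[[0,-3,-60],[0,0,0],130],[[0,-3,-60],[0,0,0],130]]' 40;  python3 -c "
from frame import *
h=w((-60,65,93+61));print(h)
c=viewer.capture('wrist');save(c,'w2',s=1.4)
pickle.dump(c,open('w2.pkl','wb'))
togo([h[0],h[1],225])"
```

```text
time_s: 10.12
position: [524.9, -14.1, 226.2]
eef_rot: [179.8, -0.0, 80.3]
wrist_force: [-0.3, 0.4, -0.1]
grip_width: 42.8
[469.20992019 108.83082513 154.        ]
shift [112.1 -74.9  -0.2] turn [ 0.001  0.    -0.002] pos [524.2 -14.2 224.9] rpy [1.7994e+02 1.0000e-02 8.0300e+01] F [ 0.6 -0.5 -0.2] grip 42.9 t 10.1667
```

View pics/w2.png

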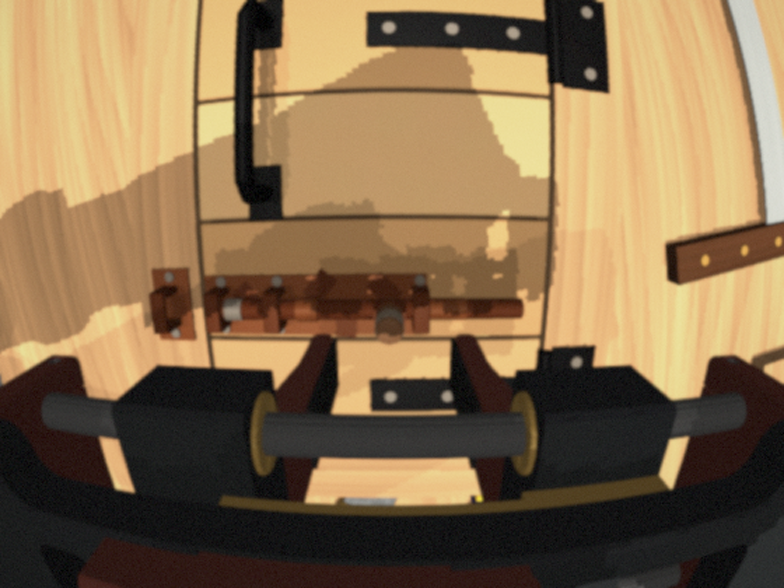

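The bolt's end is clear of the keeper and the knob is at (388,320). The handle bar runs from (243,40) to (243,190). Ray check on the bar at z=93:

```bash
python3 -c "
from frame import *
c=pickle.load(open('w2.pkl','rb'))
a=fish(c,247/1.4,25/1.4,93);b=fish(c,244/1.4,185/1.4,93);print(a,b,(a+b)/2)
print('knob',fish(c,388/1.4,318/1.4,106))
togo([473,109.2,225])"
```

```text
[480.90653379 146.31428422  93.        ] [466.64433751  65.69529445  93.        ] [473.77543565 106.00478934  93.        ]
knob [525.07240113  -8.05593251 106.        ]
shift [113.1 -71.2  -0.2] turn [ 0.001  0.    -0.002] pos [524.2 -14.2 224.9] rpy [1.7994e+02 1.0000e-02 8.0300e+01] F [ 0.6 -0.5 -0.2] grip 42.9 t 10.1667
```

```bash
python3 -m handwheel '[[[38,-24,0],[0,0,0],130],[[76,-48,0],[0,0,0],130],[[113,-71,0],[0,0,0],130],[[113,-71,0],[0,0,0],130],[[113,-71,25],[0,0,0],130],[[113,-71,50],[0,0,0],130],[[113,-71,71],[0,0,0],130],[[113,-71,71],[0,0,0],130],[[113,-71,71],[0,0,0],130],[[113,-71,71],[0,0,0],130]]' 30; python3 -m handwheel '[[[0,0,0],[0,0,0],255],[[0,0,0],[0,0,0],255],[[0,0,0],[0,0,0],255],[[0,0,0],[0,0,0],255],[[0,0,0],[0,0,0],255],[[0,0,0],[0,0,0],255],[[0,0,0],[0,0,0],255]]' 30
```

```text
time_s: 11.0
position: [473.1, 109.4, 153.9]
eef_rot: [-180.0, -0.0, 80.3]
wrist_force: [0.3, -0.6, -0.2]
grip_width: 43.0
time_s: 11.58
position: [473.0, 109.2, 153.9]
eef_rot: [180.0, 0.0, 80.3]
wrist_force: [-1.8, -0.4, 6.1]
grip_width: 9.0
```

Bar held. First 20° of the arc, then check the force.

```bash
python3 -m handwheel '[[[0,4,-14],[0,0,0],255],[[0,8.7,-28],[0,0,0],255],[[0,15,-41],[0,0,0],255],[[0,22.2,-54.3],[0,0,0],255],[[0,22.2,-54.3],[0,0,0],255]]' 30
```

```text
time_s: 12.0
position: [494.3, 105.6, 208.5]
eef_rot: [-179.9, 0.0, 80.3]
wrist_force: [-5.8, 1.3, -1.4]
grip_width: 8.9
```

```bash
python3 -m handwheel '[[[0,8.8,-12],[0,0,0],255],[[0,17.9,-23.4],[0,0,0],255],[[0,28.5,-33.6],[0,0,0],255],[[0,39.5,-43.3],[0,0,0],255],[[0,51.7,-51.5],[0,0,0],255],[[0,64.3,-59.2],[0,0,0],255],[[0,77.7,-65.3],[0,0,0],255],[[0,91.5,-70.6],[0,0,0],255],[[0,91.5,-70.6],[0,0,0],255]]' 30; python3 -c "
from h import *
c=viewer.capture('side');save(c,'s2',(150,90,400,290),3)"
```

```text
time_s: 12.75
position: [585.5, 90.5, 280.9]
eef_rot: [-180.0, 0.0, 80.3]
wrist_force: [-8.9, -2.6, 20.5]
grip_width: 9.5
```

View pics/s2.png

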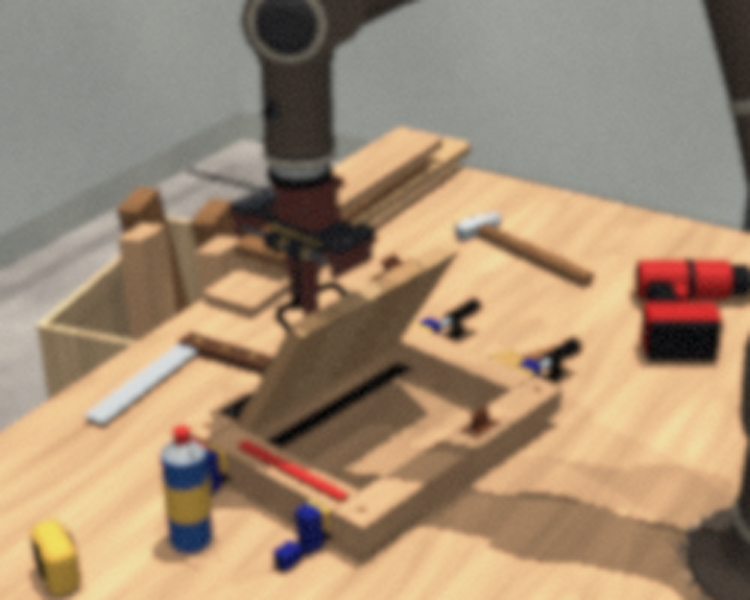

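The hatch is at about 60° and the pencil and can are undisturbed. The force is radial, so I add a few mm to the radius and continue.

```bash
python3 -m handwheel '[[[0,14.2,-6],[0,0,0],255],[[0,28.7,-9],[0,0,0],255],[[0,28.7,-9],[0,0,0],255]]' 30; python3 -m handwheel '[[[0,15,-2],[0,0,0],255],[[0,29,-2],[0,0,0],255],[[0,29,-2],[0,0,0],255]]' 30;python3 -m handwheel '[[[0,12,1],[0,0,0],255],[[0,23,2],[0,0,0],255],[[0,23,2],[0,0,0],255]]' 30
```

```text
time_s: 13.05
position: [614.3, 85.5, 287.9]
eef_rot: [-180.0, -0.0, 80.3]
wrist_force: [-0.9, -0.1, 4.9]
grip_width: 9.3
time_s: 13.3
position: [643.3, 80.7, 289.5]
eef_rot: [179.9, -0.1, 80.3]
wrist_force: [1.7, 1.1, 0.9]
grip_width: 9.0
time_s: 13.55
position: [665.3, 76.9, 287.1]
eef_rot: [180.0, -0.1, 80.3]
wrist_force: [1.8, 1.8, -1.3]
grip_width: 9.1
```

Hatch at about 88°. Open only to about 24 mm, so the near finger doesn't push the hatch, and rise.

```bash
python3 -m handwheel '[[[0,0,0],[0,0,0],186],[[0,0,0],[0,0,0],186],[[0,0,0],[0,0,0],186],[[0,0,0],[0,0,0],186],[[0,0,0],[0,0,0],186],[[0,0,-8],[0,0,0],186],[[0,0,-20],[0,0,0],186],[[0,0,-20],[0,0,0],186]]' 30; python3 -m handwheel '[[[0,0,-15],[0,0,0],186],[[0,0,-40],[0,0,0],186],[[0,0,-70],[0,0,0],186],[[0,0,-100],[0,0,0],186],[[0,0,-100],[0,0,0],186],[[0,0,-100],[0,0,0],186],[[0,0,-100],[0,0,0],186]]'; python3 -c "
from h import *
c=viewer.capture('side');save(c,'s3',(150,90,400,290),3)"
```

```text
time_s: 14.22
position: [665.6, 76.9, 310.9]
eef_rot: [179.8, -0.1, 80.3]
wrist_force: [-0.3, 0.1, 0.3]
grip_width: 24.0
time_s: 14.8
position: [664.5, 76.5, 407.5]
eef_rot: [180.0, 0.0, 80.3]
wrist_force: [0.3, -0.9, -0.2]
grip_width: 23.6
```

View pics/s3.png

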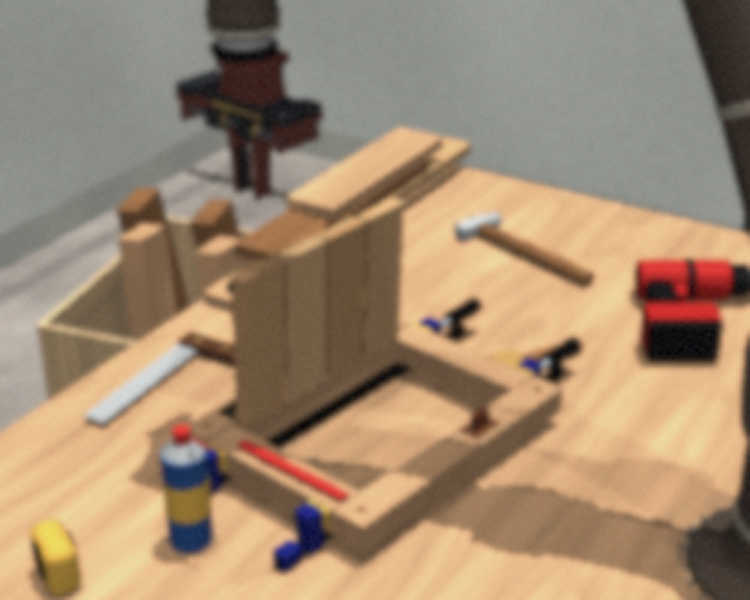

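The hatch stands upright (edges from (240,280) to (400,200)), the gripper is clear, and the pencil and can are in place. Handing in.

```bash
python3 -c "
from plant import bot
print(bot.finish_job())"
```

```text
the job is handed in; nothing more can be done
None
```

I worked the bolt loose and drew it back to its stop, then swung the hatch up by its handle. It is standing upright on its own, and I have handed the job in, at about 15 s of the 70 s allowed. No verdict was reported.

- **Bolt:** I gripped the knob and pushed it out. It jammed at about 12, 16 and 20 mm. After each jam I worked it back nearly home, and on the fourth stroke it ran through to its stop at 45 mm. The wrist picture showed the bolt's end clear of the keeper.
- **Hatch:** I raised it by the handle to about 88°, judged from the arm's travel. I opened the fingers only to 24 mm so they would not push the hatch, and rose clear. The last side picture shows it upright with the gripper free, and the wrist force was back near zero.
- **Other things:** the pencil, spray can, clamps and the other things visible in that picture look unmoved. The wire brush, screw box, and most of the hammer and try square were not checked closely.

**Disagreements:** the frame position from the top camera was about 4 mm off in x compared with the wrist camera and the contact with the knob. I corrected the handle grasp for this. The vertical wrist force rose to about 26 N while pushing against a jam and 20 N midway through the swing, and I did not find the cause of the first. I did not measure the hatch angle separately or look at the bolt again after the hatch was up.

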